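# Rotate the stock in the paint shelf lane

## Task

Restock the grey shelf lane first in, first out: first pull the old squat tin forward to the lane's front mark (the one nearest the robot), and only then move the three new containers from the wooden tray onto the marks behind it, keeping the order they had in the tray, so that the one nearest the robot in the tray goes right behind the old tin and the farthest goes last. Each container stands upright, well centred on its own round mark, and the lidded glass jar stays where it is.

Things in the scene. Friction and masses are not known exactly. Their poses are not given: they have to be found in the camera images.
- lane: Fixed grey shelf lane, 300 x 84 mm, floor 6 mm thick, aluminium side strips and front lip 18 mm high, back board 50 mm high (side strips 4 mm thick, 76 mm between them). Origin at the centre of its underside; its x runs from the front (nearest the robot) to the back, z up. Four flat round marks, 58 mm across, lie on its floor along its centre line at x = -108 (front), -36, 36 and 108 mm (back); they are only printed, the floor is flat.
- tray: Fixed low plywood tray, 262 x 90 mm, rim 20 mm high and 6 mm thick, floor 6 mm thick. Origin at the centre of its underside; its x runs along the row, away from the robot. Three cork discs lie in it at x = -76, 0 and 76 mm.
- disc_can: Fixed cork disc in the tray, 62 mm across, 6 mm thick, on which the tall can stands at the start; it stays and so marks that place. Origin at the centre of its underside.
- disc_flask: Fixed cork disc in the tray, 62 mm across, 6 mm thick, on which the flat-sided canister stands at the start; it stays and so marks that place. Origin at the centre of its underside.
- disc_bottle: Fixed cork disc in the tray, 62 mm across, 6 mm thick, on which the white bottle stands at the start; it stays and so marks that place. Origin at the centre of its underside.
- old_tin_mid (a point): Old squat round tin, bare steel with a thin darker band, 53 mm across, 76 mm high, starting in the rear half of the lane. This point is its centre, 38 mm above its foot; z up along the tin. About 0.22 kg.
- can_mid (a point): New tall round aluminium can with paper label, 50 mm across, 100 mm high. This point is its centre, 50 mm above its foot; z up. About 0.25 kg.
- flask_mid (a point): New flat-sided grey canister, body 50 x 36 mm and 88 mm high, with a 20 mm wide black cap 14 mm high off-centre on top. This point is the centre of the body, 44 mm above its foot; its x runs along the 50 mm side, y across the 36 mm side, z up. About 0.2 kg.
- bottle_mid (a point): New white plastic bottle, 45 mm across up to 78 mm above its foot, then a cone and a black cap, 110 mm high in all. This point is on its axis 40 mm above its foot; z up. About 0.18 kg.
- jar_mid (a point): Bystander: glass jar with a brass lid, 52 mm across, 72 mm high, loose on the table between tray and lane. This point is its centre, 36 mm up. Not to be moved.
There are look-alikes about, which are no part of the job. Leave any orange or purple look-alike of the part that bears can_mid alone.

How it is judged:
On the way:
1. the old tin stands upright on the lane's front mark, at rest (x of old_tin_mid in the frame of lane between -0.122 and -0.094 m and y of old_tin_mid in the frame of lane between -0.014 and 0.014 m and z of old_tin_mid in the frame of lane between 0.038 and 0.05 m and angle between old_tin_mid's own z axis and vertical below 0.1 rad and linear speed of old_tin below 0.02 m/s), for 0.2 s.
At the end, for the whole second after the job is handed in: Old tin on the front mark, the new ones on marks 2 to 4 in their tray order (nearest the robot first): each within 14 mm of its mark along and across the lane, upright within 0.1 rad, on the lane floor within 6 mm, at rest; glass jar within 30 mm of its start (all of step 1 and ((x of disc_can in the frame of tray between -0.096 and -0.056 m and (x of can_mid in the frame of lane between -0.05 and -0.022 m and y of can_mid in the frame of lane between -0.014 and 0.014 m and z of can_mid in the frame of lane between 0.05 and 0.062 m and angle between can_mid's own z axis and vertical below 0.1 rad) and x of disc_flask in the frame of tray between -0.02 and 0.02 m and (x of flask_mid in the frame of lane between 0.022 and 0.05 m and y of flask_mid in the frame of lane between -0.014 and 0.014 m and z of flask_mid in the frame of lane between 0.044 and 0.056 m and angle between flask_mid's own z axis and vertical below 0.1 rad) and x of disc_bottle in the frame of tray between 0.056 and 0.096 m and (x of bottle_mid in the frame of lane between 0.094 and 0.122 m and y of bottle_mid in the frame of lane between -0.014 and 0.014 m and z of bottle_mid in the frame of lane between 0.04 and 0.052 m and angle between bottle_mid's own z axis and vertical below 0.1 rad)) or (x of disc_can in the frame of tray between -0.096 and -0.056 m and (x of can_mid in the frame of lane between -0.05 and -0.022 m and y of can_mid in the frame of lane between -0.014 and 0.014 m and z of can_mid in the frame of lane between 0.05 and 0.062 m and angle between can_mid's own z axis and vertical below 0.1 rad) and x of disc_bottle in the frame of tray between -0.02 and 0.02 m and (x of bottle_mid in the frame of lane between 0.022 and 0.05 m and y of bottle_mid in the frame of lane between -0.014 and 0.014 m and z of bottle_mid in the frame of lane between 0.04 and 0.052 m and angle between bottle_mid's own z axis and vertical below 0.1 rad) and x of disc_flask in the frame of tray between 0.056 and 0.096 m and (x of flask_mid in the frame of lane between 0.094 and 0.122 m and y of flask_mid in the frame of lane between -0.014 and 0.014 m and z of flask_mid in the frame of lane between 0.044 and 0.056 m and angle between flask_mid's own z axis and vertical below 0.1 rad)) or (x of disc_flask in the frame of tray between -0.096 and -0.056 m and (x of flask_mid in the frame of lane between -0.05 and -0.022 m and y of flask_mid in the frame of lane between -0.014 and 0.014 m and z of flask_mid in the frame of lane between 0.044 and 0.056 m and angle between flask_mid's own z axis and vertical below 0.1 rad) and x of disc_can in the frame of tray between -0.02 and 0.02 m and (x of can_mid in the frame of lane between 0.022 and 0.05 m and y of can_mid in the frame of lane between -0.014 and 0.014 m and z of can_mid in the frame of lane between 0.05 and 0.062 m and angle between can_mid's own z axis and vertical below 0.1 rad) and x of disc_bottle in the frame of tray between 0.056 and 0.096 m and (x of bottle_mid in the frame of lane between 0.094 and 0.122 m and y of bottle_mid in the frame of lane between -0.014 and 0.014 m and z of bottle_mid in the frame of lane between 0.04 and 0.052 m and angle between bottle_mid's own z axis and vertical below 0.1 rad)) or (x of disc_flask in the frame of tray between -0.096 and -0.056 m and (x of flask_mid in the frame of lane between -0.05 and -0.022 m and y of flask_mid in the frame of lane between -0.014 and 0.014 m and z of flask_mid in the frame of lane between 0.044 and 0.056 m and angle between flask_mid's own z axis and vertical below 0.1 rad) and x of disc_bottle in the frame of tray between -0.02 and 0.02 m and (x of bottle_mid in the frame of lane between 0.022 and 0.05 m and y of bottle_mid in the frame of lane between -0.014 and 0.014 m and z of bottle_mid in the frame of lane between 0.04 and 0.052 m and angle between bottle_mid's own z axis and vertical below 0.1 rad) and x of disc_can in the frame of tray between 0.056 and 0.096 m and (x of can_mid in the frame of lane between 0.094 and 0.122 m and y of can_mid in the frame of lane between -0.014 and 0.014 m and z of can_mid in the frame of lane between 0.05 and 0.062 m and angle between can_mid's own z axis and vertical below 0.1 rad)) or (x of disc_bottle in the frame of tray between -0.096 and -0.056 m and (x of bottle_mid in the frame of lane between -0.05 and -0.022 m and y of bottle_mid in the frame of lane between -0.014 and 0.014 m and z of bottle_mid in the frame of lane between 0.04 and 0.052 m and angle between bottle_mid's own z axis and vertical below 0.1 rad) and x of disc_can in the frame of tray between -0.02 and 0.02 m and (x of can_mid in the frame of lane between 0.022 and 0.05 m and y of can_mid in the frame of lane between -0.014 and 0.014 m and z of can_mid in the frame of lane between 0.05 and 0.062 m and angle between can_mid's own z axis and vertical below 0.1 rad) and x of disc_flask in the frame of tray between 0.056 and 0.096 m and (x of flask_mid in the frame of lane between 0.094 and 0.122 m and y of flask_mid in the frame of lane between -0.014 and 0.014 m and z of flask_mid in the frame of lane between 0.044 and 0.056 m and angle between flask_mid's own z axis and vertical below 0.1 rad)) or (x of disc_bottle in the frame of tray between -0.096 and -0.056 m and (x of bottle_mid in the frame of lane between -0.05 and -0.022 m and y of bottle_mid in the frame of lane between -0.014 and 0.014 m and z of bottle_mid in the frame of lane between 0.04 and 0.052 m and angle between bottle_mid's own z axis and vertical below 0.1 rad) and x of disc_flask in the frame of tray between -0.02 and 0.02 m and (x of flask_mid in the frame of lane between 0.022 and 0.05 m and y of flask_mid in the frame of lane between -0.014 and 0.014 m and z of flask_mid in the frame of lane between 0.044 and 0.056 m and angle between flask_mid's own z axis and vertical below 0.1 rad) and x of disc_can in the frame of tray between 0.056 and 0.096 m and (x of can_mid in the frame of lane between 0.094 and 0.122 m and y of can_mid in the frame of lane between -0.014 and 0.014 m and z of can_mid in the frame of lane between 0.05 and 0.062 m and angle between can_mid's own z axis and vertical below 0.1 rad))) and distance of jar_mid from where it was at the start of the episode below 0.03 m and linear speed of each of can, flask, bottle below 0.02 m/s); the robot touches nothing.
It fails at once if a new container set down in the lane while the old tin is over 25 mm behind its front mark (((x of can_mid in the frame of lane between -0.15 and 0.15 m and y of can_mid in the frame of lane between -0.042 and 0.042 m and z of can_mid in the frame of lane below 0.064 m) or (x of flask_mid in the frame of lane between -0.15 and 0.15 m and y of flask_mid in the frame of lane between -0.042 and 0.042 m and z of flask_mid in the frame of lane below 0.058 m) or (x of bottle_mid in the frame of lane between -0.15 and 0.15 m and y of bottle_mid in the frame of lane between -0.042 and 0.042 m and z of bottle_mid in the frame of lane below 0.054 m)) and x of old_tin_mid in the frame of lane above -0.083 m).
It fails at once if the glass jar knocked over or shoved (30 mm) (angle between jar_mid's own z axis and vertical above 0.5 rad or distance of jar_mid from where it was at the start of the episode above 0.03 m).
It also fails if it takes over 125 s, if anything falls off the work surface, if the arm or the gripper's body presses on something with over 40 N, if the wrist force passes 120 N, or if a joint passes its speed limit or range.

## Robot

A 6-joint arm with a two-finger parallel gripper is mounted at the origin on the work surface. World frame = base frame: x ahead of the robot, y to its left, z up, the work surface at z = 0. Lengths are in m, angles in rad, forces in N, time in s.
With the tool pointing down it reaches from about 0.25 to 0.725 m from the base axis. Payload 4 kg.
Tool frame: the origin (TCP) lies midway between the tips of the shut fingers; the grasp point (between the pads) lies 19 mm behind it (bot.grip_point_offset is the distance from the TCP to the grasp point, in m); z points along the fingers, y is the line along which they close (so a half turn about z gives the same grasp; the last joint's range is limited). The gripper opens to 85 mm and grips with 20 to 120 N. Pads are 22 mm wide; open, the fingers measure 114 mm over their backs; the gripper's body (76 mm by 85 mm) begins 54 mm behind the grasp point. The pads swing forward as they close: fully open they stand 13 mm farther back than shut.
Start: joints at [1.239, 0.241, 0.005, 1.335, 0, 1.571], TCP at [0.163, 0.473, 0.231] pointing down, gripper open.
Joint ranges: [-2.72, 2.72], [-1.05, 1.87], [-1.09, 1.28], [-1.99, 2.15], [-1.42, 1.44], [-3.14, 3.14]. Speed limits (rad/s): [2.79, 2.79, 3.14, 3.14, 3.14, 3.14].

## Interface

Orientations are given as a unit quaternion [x, y, z, w].
In Python, from workcell import bot gives the robot as it stands.
- The arm moves only by the tool step_arm, never from a script. Its argument "targets" is text: rows parted by semicolons, each of 7 numbers parted by spaces: the opening, from -1 (shut) to 1 (fully open), so that 0 is half open, then the shift along the world's x, y, z normalised to -1 to 1, where 1 is 0.5 m, then the turn, a rotation vector about the world's x, y, z normalised to -1 to 1, where 1 is pi/4 rad. In form: gripper x y z wx wy wz; .... A call has 1 to 10 rows; each row is the pose to reach, as a shift and turn from the pose commanded when the call began; what a row does not reach only later rows make up. A row lasts 1/12 s, in which the tool goes at most 41.7 mm and 7.16 degrees, less where a joint would pass 70% of its speed; a pose out of reach is approached as far as the arm can. A call with a number of a shift or a turn outside -1 to 1 is refused whole. A call with a gripper value outside its range is refused whole. The fingers move at their own pace and stop on an object; the grip force is fixed at half the most. Time passes only in rows, so rows that repeat a pose let the fingers close. It gives the time, the measured TCP pose, the force, the opening and the grip force at its end, in the units of the state.
- bot.get_obs(): the state, without advancing time (a new reading comes with each control period).
- bot.camera(name): name is "side" or "top"; returns the picture (420x560x3 uint8, red, green, blue); there is no depth.
- bot.camera_info(name): a dict with "vertical_fov" (degrees; the focal length in pixels is half the picture's height over the tangent of half this angle, whatever the lens; pixels are square), "cx", "cy" (the principal point, pixels), "pose" (4x4, takes a point from camera to world coordinates). Camera axes: x right, y up, looking along -z (the intrinsics and any distortion apply to the point x, -y, -z); pixel columns grow to the right and rows downward; lengths in m; the calibration is good to about 2 mm. A picture is of the moment at which its call begins. camera_info takes no time and is no camera call.
- bot.job_done(): hands the job in; it is judged then, once.
The state is a dict: "clock": time; "joint_pos": joint angles; "joint_vel": joint speeds; "tau": joint torques, N m; "eef_pos": TCP position; "tool_rot": TCP orientation; "ft_force": force on the tool from outside, world axes, zero at the start; "ft_torque": the same for the moment, N m; "grip_width": finger opening in m; "grasp_force": force on a finger pad.
Only numpy, scipy, OpenCV 4.12 (cv2) and the standard library are available. Lean on these libraries where they do the work, as an engineer would, in place of code of your own. Each camera call takes 0.05 s, during which the arm holds its last target. There are 200 camera calls.

## Working session

There is one attempt and no reset: what is moved stays moved. The work goes in short steps, Python scripts to look and compute and a tool call to move; the robot and the scene stay as the last step left them, time stands still between calls to the robot, and variables do not carry over. Pictures are saved under pics/ and viewed, at most 14 in all, crops included, and the job is handed in when it is done.

Besides the shell and the picture viewer there is one more tool, called as name(argument=value, ...) on one line, values as JSON. step_arm: Moves the arm, as the interface text tells. Scaled input: -1 to 1 covers 0.5 m each way for a shift and pi/4 rad each way for a turn. Its arguments: {"type":"object","properties":{"targets":{"type":"string"}},"required":["targets"]}

```bash
mkdir -p pics; python3 - <<'E'
from workcell import bot
import cv2
for n in("top","side"):
    im=bot.camera(n); cv2.imwrite(f"pics/{n}0.png",im[:,:,::-1]); print(n,bot.camera_info(n))
o=bot.get_obs(); print(o["clock"],o["eef_pos"],o["tool_rot"],o["grip_width"])
E
```

```text
top {'vertical_fov': 42.064361974980216, 'cx': 275.7385402350813, 'cy': 217.5583250903395, 'pose': array([[-0.00206232,  0.98678421, -0.16202678,  0.38147098],
       [-0.99957623,  0.00267046,  0.02898667,  0.07408205],
       [ 0.02903628,  0.1620179 ,  0.98636053,  1.05330038],
       [ 0.        ,  0.        ,  0.        ,  1.        ]])}
side {'vertical_fov': 51.446775176140676, 'cx': 271.5173855290563, 'cy': 207.35569099006983, 'pose': array([[-0.95782745,  0.22289864, -0.1813361 ,  0.39138029],
       [-0.287001  , -0.71129295,  0.64163289,  0.54921452],
       [ 0.01403601,  0.66661723,  0.74526804,  0.62215235],
       [ 0.        ,  0.        ,  0.        ,  1.        ]])}
0.1 [0.16272173 0.47220634 0.23050245] [ 1.65160910e-01  9.86266202e-01 -9.12028240e-04 -1.41730332e-04] 0.0852747062223754
```

View pics/top0.png

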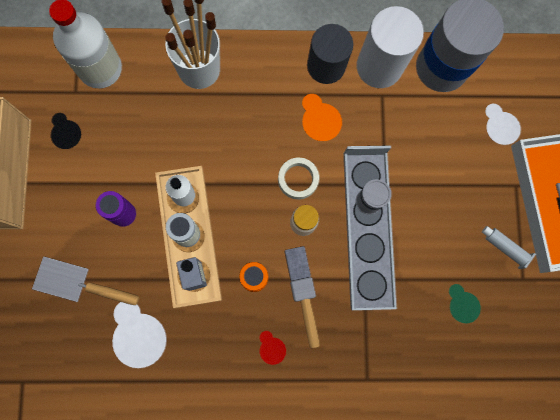

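View pics/side0.png

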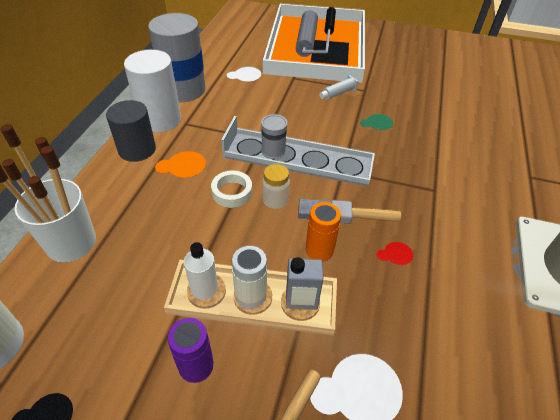

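The top view has image up = +x and left = +y.

- **Tray row:** the tray is at left. From near to far it holds the flask (191,273), the aluminium can (183,229) and the bottle (180,190).
- **Lane:** at right, with the old tin at (375,195).
- **Can candidates:** the aluminium can in the tray (183,229), the orange look-alike (254,276) and the purple one (116,208). I choose the tray one.
- **Tin-like bystanders:** the jar with the brass lid (306,218), and the big grey and white cans at the back.

Next I'll check close crops.

```bash
cat > h.py <<'E'
from workcell import bot
import numpy as np, cv2
def cam(n):
    c=bot.camera_info(n); f=210/np.tan(np.radians(c["vertical_fov"]/2)); return c,f
def w(n,u,v,z):
    c,f=cam(n); P=c["pose"]; d=P[:3,:3]@np.array([(u-c["cx"])/f,-(v-c["cy"])/f,-1]); o=P[:3,3]
    return (o+d*(z-o[2])/d[2]).round(4)
def px(n,p):
    c,f=cam(n); P=c["pose"]; q=P[:3,:3].T@(np.array(p)-P[:3,3]); return np.array([c["cx"]+f*q[0]/-q[2],c["cy"]-f*q[1]/-q[2]]).round(1)
def crop(n,x0,y0,x1,y1,s,out):
    im=bot.camera(n)[y0:y1,x0:x1,::-1]; cv2.imwrite("pics/"+out,cv2.resize(im,None,fx=s,fy=s,interpolation=cv2.INTER_CUBIC))
E
python3 - <<'E'
from h import *
crop("top",150,140,400,320,3.2,"t1.png")
crop("side",160,110,380,330,2.7,"s1.png")
E
```

```text
(no output)
```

View pics/t1.png

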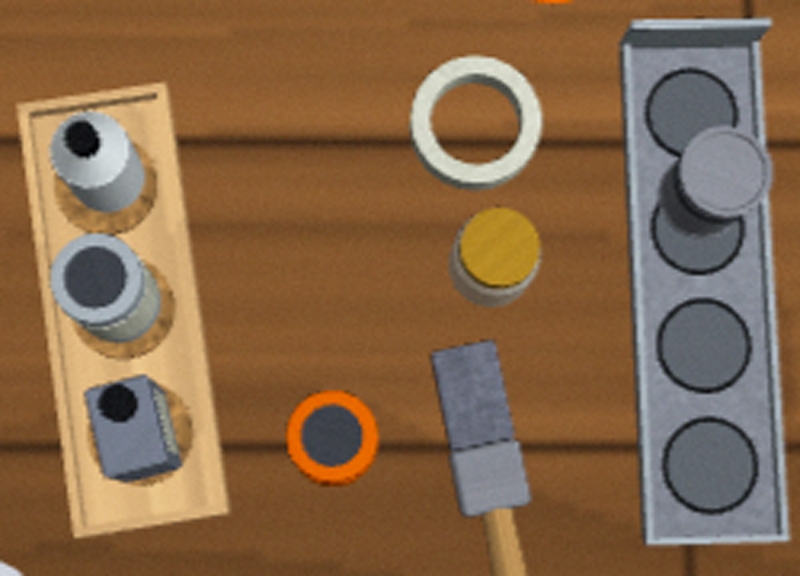

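View pics/s1.png

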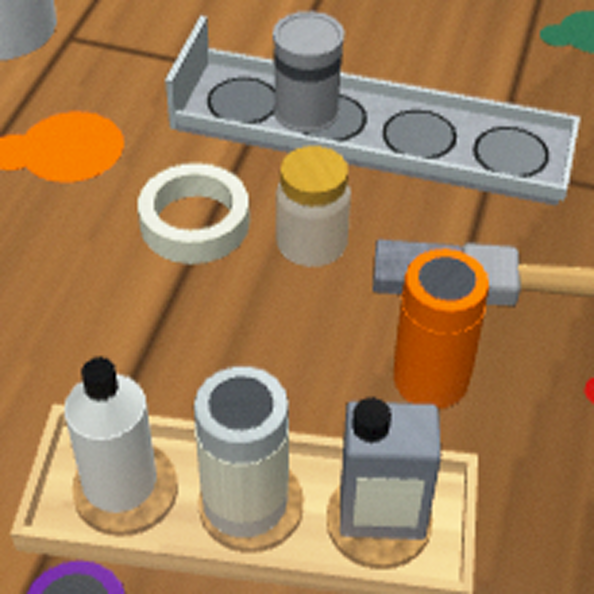

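The crop confirms the choice: the can with silver rim and paper label is in the tray middle, crop (97,279), and the orange one is separate at (333,437). The tin leans on the lane's right side between marks 3 and 4. The flask's 50 mm side runs roughly along x.

```bash
python3 - <<'E'
from h import *
T=lambda x,y,z:w("top",150+x/3.2,140+y/3.2,z)
for n,x,y,z in [("m1",710,465,.006),("m2",704,345,.006),("m3",698,230,.006),("m4",692,114,.006),
 ("trA",17,103,.02),("trB",166,83,.02),("trC",229,513,.02),("trD",76,537,.02),
 ("tin",724,174,.082),("can",97,279,.112),("cap",82,139,.122),
 ("fA",85,393,.1),("fB",147,376,.1),("fC",167,463,.1),("fD",104,482,.1),("fcap",118,403,.114),("jar",500,247,.072),("orange",333,437,.1)]: print(n,T(x,y,z))
S=lambda x,y,z:w("side",160+x/2.7,110+y/2.7,z)
for n,x,y,z in [("m1",511,153,.006),("m2",419,135,.006),("m4",243,101,.006),("tin",308,36,.082),("can",241,404,.112),("cap",98,366,.122),("jar",315,172,.072),("orange",446,280,.1),("fA",345,403,.1),("fB",437,408,.1),("fC",438,448,.1),("fD",343,446,.1),("fcap",372,408,.114)]: print(n,S(x,y,z))
E
```

```text
m1 [ 0.4225 -0.1406  0.006 ]
m2 [ 0.4946 -0.1392  0.006 ]
m3 [ 0.5653 -0.1376  0.006 ]
m4 [ 0.6381 -0.136   0.006 ]
trA [0.6394 0.2763 0.02  ]
trB [0.6523 0.1869 0.02  ]
trC [0.3944 0.1452 0.02  ]
trD [0.3808 0.2336 0.02  ]
tin [ 0.5844 -0.1381  0.082 ]
can [0.5187 0.2119 0.112 ]
cap [0.5941 0.2206 0.122 ]
fA [0.458  0.2185 0.1   ]
fB [0.4672 0.1852 0.1   ]
fC [0.4202 0.1735 0.1   ]
fD [0.41   0.2071 0.1   ]
fcap [0.4515 0.1987 0.114 ]
jar [ 0.5435 -0.0105  0.072 ]
orange [0.4341 0.0839 0.1   ]
m1 [ 0.4197 -0.1382  0.006 ]
m2 [ 0.492  -0.1369  0.006 ]
m4 [ 0.6355 -0.1338  0.006 ]
tin [ 0.5829 -0.1344  0.082 ]
can [0.5171 0.2146 0.112 ]
cap [0.5943 0.2205 0.122 ]
jar [ 0.5399 -0.0059  0.072 ]
orange [0.4331 0.0871 0.1   ]
fA [0.4668 0.1896 0.1   ]
fB [0.4187 0.178  0.1   ]
fC [0.4128 0.2027 0.1   ]
fD [0.4606 0.2162 0.1   ]
fcap [0.4505 0.1981 0.114 ]
```

step_arm(targets="1 0.434 -0.604 0 0 0 0.449;1 0.434 -0.604 0 0 0 0.449;1 0.434 -0.604 0 0 0 0.449;1 0.434 -0.604 0 0 0 0.449;1 0.434 -0.604 0 0 0 0.449;1 0.434 -0.604 0 0 0 0.449;1 0.434 -0.604 0 0 0 0.449;1 0.434 -0.604 0 0 0 0.449;1 0.434 -0.604 0 0 0 0.449;1 0.434 -0.604 0 0 0 0.449")

```text
clock: 1.03
eef_pos: [0.3825, 0.1663, 0.2313]
tool_rot: [-0.007, 1.0, -0.001, 0.001]
ft_force: [0.3, -0.0, 0.7]
grip_width: 0.0852
grasp_force: 0.0
```

step_arm(targets="1 0.408 -0.614 -0.14 0 0 0;1 0.408 -0.614 -0.14 0 0 0;1 0.408 -0.614 -0.14 0 0 0;1 0.408 -0.614 -0.14 0 0 0;1 0.408 -0.614 -0.14 0 0 0;1 0.408 -0.614 -0.14 0 0 0;1 0.408 -0.614 -0.14 0 0 0;1 0.408 -0.614 -0.14 0 0 0;1 0.408 -0.614 -0.14 0 0 0;1 0.408 -0.614 -0.14 0 0 0")

```text
clock: 1.87
eef_pos: [0.586, -0.1416, 0.1573]
tool_rot: [-0.007, 1.0, -0.001, -0.001]
ft_force: [0.1, 0.8, 0.2]
grip_width: 0.0856
grasp_force: 0.0
```

```bash
python3 - <<'E'
from h import *
crop("side",200,60,400,210,4,"s2.png")
o=bot.get_obs(); print(o["eef_pos"],o["joint_vel"].round(3) if hasattr(o["joint_vel"],"round") else o["joint_vel"])
E
```

```text
[ 0.58433296 -0.1388649   0.15819396] [ 0.051 -0.065 -0.051  0.028  0.022  0.011]
```

View pics/s2.png

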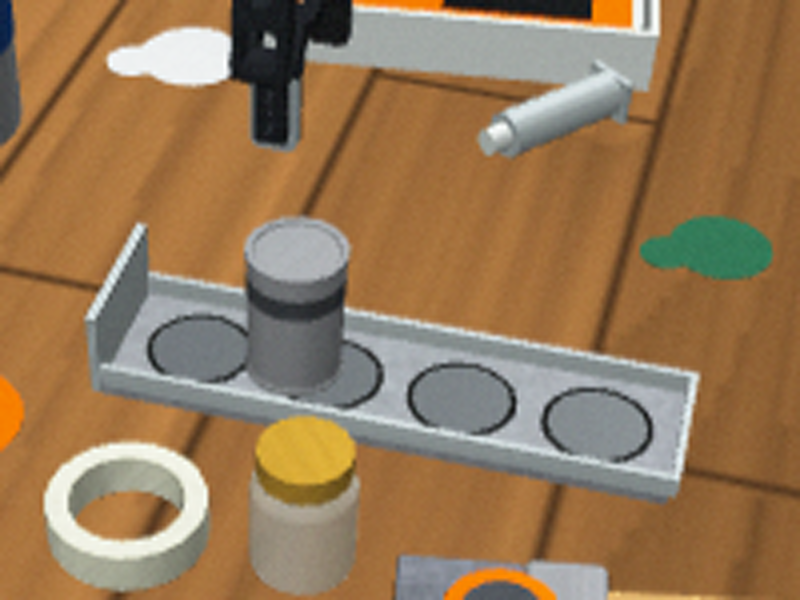

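The fingers hang over the tin, at crop (275,130) with the tin at (297,250). The arm was only still settling. I'll descend and close.

step_arm(targets="1 0 0 -0.06 0 0 0;1 0 0 -0.12 0 0 0;1 0 0 -0.18 0 0 0;1 0 0 -0.237 0 0 0;1 0 0 -0.237 0 0 0;-1 0 0 -0.237 0 0 0;-1 0 0 -0.237 0 0 0;-1 0 0 -0.237 0 0 0;-1 0 0 -0.237 0 0 0;-1 0 0 -0.237 0 0 0")

```text
clock: 2.75
eef_pos: [0.5862, -0.1367, 0.046]
tool_rot: [-0.01, 1.0, -0.001, 0.003]
ft_force: [0.5, 0.8, 6.9]
grip_width: 0.0514
grasp_force: 63.0
```

step_arm(targets="-1 0 0 0.03 0 0 0;-1 0 0 0.06 0 0 0;-1 -0.06 0 0.06 0 0 0;-1 -0.12 0 0.06 0 0 0;-1 -0.18 -0.003 0.06 0 0 0;-1 -0.24 -0.006 0.06 0 0 0;-1 -0.3 -0.006 0.06 0 0 0;-1 -0.325 -0.006 0.06 0 0 0;-1 -0.325 -0.006 0.06 0 0 0;-1 -0.325 -0.006 0.06 0 0 0")

```text
clock: 3.58
eef_pos: [0.4217, -0.1395, 0.0737]
tool_rot: [-0.01, 1.0, -0.0, 0.001]
ft_force: [1.0, 0.3, -1.8]
grip_width: 0.0507
grasp_force: 62.8
```

step_arm(targets="-1 0 0 -0.02 0 0 0;-1 0 0 -0.04 0 0 0;-1 0 0 -0.055 0 0 0;-1 0 0 -0.06 0 0 0;-1 0 0 -0.06 0 0 0;-1 0 0 -0.06 0 0 0")

```text
clock: 4.08
eef_pos: [0.4237, -0.1402, 0.0455]
tool_rot: [-0.01, 1.0, -0.001, 0.002]
ft_force: [-6.4, 0.9, 19.1]
grip_width: 0.0511
grasp_force: 65.9
```

```bash
python3 - <<'E'
from h import *
a=bot.camera("side")[90:210,250:410,::-1]; b=bot.camera("top")[200:320,310:430,::-1]
cv2.imwrite("pics/m1.png",cv2.resize(np.hstack([a,b]),None,fx=2.8,fy=2.8,interpolation=cv2.INTER_CUBIC))
o=bot.get_obs(); print(o["clock"],o["eef_pos"],o["ft_force"],o["grip_width"])
E
```

```text
4.1833 [ 0.42365317 -0.14023318  0.04555025] [-5.53053495  1.65656649 20.18869168] 0.051244399580664735
```

View pics/m1.png

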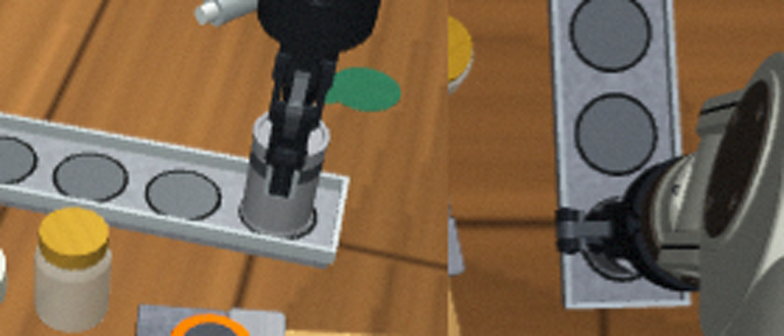

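The tin stands on the front mark at side crop (281,205), slightly pressed down. I'll ease up 2 mm, release and rise.

step_arm(targets="-1 0 0 0.004 0 0 0;1 0 0 0.006 0 0 0;1 0 0 0.006 0 0 0;1 0 0 0.006 0 0 0;1 0 0 0.006 0 0 0;1 0 0 0.06 0 0 0;1 0 0 0.12 0 0 0;1 0 0 0.2 0 0 0;1 0 0 0.28 0 0 0;1 0 0 0.32 0 0 0")

```text
clock: 5.02
eef_pos: [0.4232, -0.1398, 0.2072]
tool_rot: [-0.01, 1.0, -0.001, 0.003]
ft_force: [-0.1, -0.9, -0.7]
grip_width: 0.0856
grasp_force: 0.0
```

step_arm(targets="1 0.346 0.72 0 0 0 0;1 0.346 0.72 0 0 0 0;1 0.346 0.72 0 0 0 0;1 0.346 0.72 0 0 0 0;1 0.346 0.72 0 0 0 0;1 0.346 0.72 0 0 0 0;1 0.346 0.72 0 0 0 0;1 0.346 0.72 0 0 0 0;1 0.346 0.72 0 0 0 0;1 0.346 0.72 0 0 0 0")

```text
clock: 5.85
eef_pos: [0.5953, 0.225, 0.2016]
tool_rot: [-0.012, 1.0, 0.001, -0.0]
ft_force: [-1.3, -0.4, 0.9]
grip_width: 0.085
grasp_force: 0.0
```

```bash
python3 - <<'E'
from h import *
bot.camera("top")
a=bot.camera("side")[90:210,250:410,::-1]; b=bot.camera("top")[200:320,310:430,::-1]
cv2.imwrite("pics/m2.png",cv2.resize(np.hstack([a,b]),None,fx=2.8,fy=2.8,interpolation=cv2.INTER_CUBIC))
o=bot.get_obs(); print(o["clock"],o["eef_pos"],o["ft_force"],o["grip_width"])
E
```

```text
6.0 [0.59433936 0.22264697 0.20104933] [-0.70225313 -1.20916075  0.63562438] 0.08535440587495614
```

View pics/m2.png

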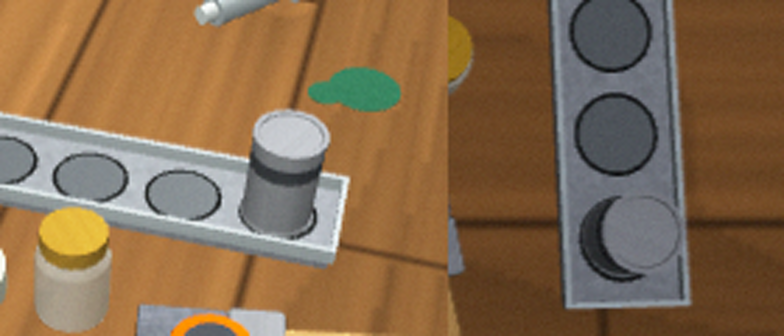

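The tin stands upright on the front mark: its top is at side crop (291,133) and top crop (640,233), which I'll turn into metres next. Now down on the bottle.

step_arm(targets="1 0 0 -0.07 0 0 0;1 0 0 -0.14 0 0 0;1 0 0 -0.21 0 0 0;1 0 0 -0.27 0 0 0;1 0 0 -0.295 0 0 0;-1 0 0 -0.295 0 0 0;-1 0 0 -0.295 0 0 0;-1 0 0 -0.295 0 0 0;-1 0 0 -0.295 0 0 0;-1 0 0 -0.295 0 0 0")

```text
clock: 6.83
eef_pos: [0.595, 0.2206, 0.0566]
tool_rot: [-0.01, 1.0, 0.0, 0.001]
ft_force: [-0.4, 0.4, 2.3]
grip_width: 0.0436
grasp_force: 60.8
```

```bash
python3 - <<'E'
from h import *
print(w("side",353.9,137.5,.082),w("top",378.6,283.2,.082)); print(bot.get_obs()["eef_pos"])
E
```

```text
[ 0.422  -0.1388  0.082 ] [ 0.4233 -0.1372  0.082 ]
[0.59497665 0.22060469 0.05664755]
```

The tin is within 2 mm of its mark. The bottle is gripped at 44 mm. Lift and carry it to mark 4.

step_arm(targets="-1 0 0 0.04 0 0 0;-1 0 0 0.1 0 0 0;-1 0 0 0.16 0 0 0;-1 0 0 0.22 0 0 0;-1 0 0 0.28 0 0 0;-1 0 0 0.3 0 0 0;-1 0.01 -0.05 0.3 0 0 0;-1 0.02 -0.11 0.3 0 0 0;-1 0.03 -0.17 0.3 0 0 0;-1 0.03 -0.23 0.3 0 0 0")

```text
clock: 7.67
eef_pos: [0.6094, 0.1046, 0.2038]
tool_rot: [-0.011, 1.0, -0.0, -0.001]
ft_force: [1.2, -0.5, -2.1]
grip_width: 0.044
grasp_force: 61.5
```

step_arm(targets="-1 0.01 -0.06 0 0 0 0;-1 0.02 -0.12 0 0 0 0;-1 0.03 -0.18 0 0 0 0;-1 0.04 -0.24 0 0 0 0;-1 0.05 -0.3 0 0 0 0;-1 0.056 -0.36 0 0 0 0;-1 0.056 -0.42 0 0 0 0;-1 0.056 -0.46 0 0 0 0;-1 0.056 -0.48 0 0 0 0;-1 0.056 -0.481 0 0 0 0")

```text
clock: 8.5
eef_pos: [0.6366, -0.1371, 0.2039]
tool_rot: [-0.009, 1.0, -0.0, -0.001]
ft_force: [0.1, -0.2, -2.8]
grip_width: 0.0439
grasp_force: 61.6
```

step_arm(targets="-1 0 0 -0.07 0 0 0;-1 0 0 -0.14 0 0 0;-1 0 0 -0.2 0 0 0;-1 0 0 -0.25 0 0 0;-1 0 0 -0.28 0 0 0;-1 0 0 -0.295 0 0 0;-1 0 0 -0.305 0 0 0;-1 0 0 -0.31 0 0 0;-1 0 0 -0.311 0 0 0;-1 0 0 -0.311 0 0 0")

```text
clock: 9.33
eef_pos: [0.6386, -0.1348, 0.0512]
tool_rot: [-0.011, 1.0, -0.0, 0.001]
ft_force: [0.7, -0.9, -2.0]
grip_width: 0.0441
grasp_force: 61.7
```

step_arm(targets="-1 0 0 -0.002 0 0 0;-1 0 0 -0.003 0 0 0;-1 0 0 -0.003 0 0 0")

```text
clock: 9.58
eef_pos: [0.6389, -0.135, 0.0506]
tool_rot: [-0.01, 1.0, -0.0, 0.002]
ft_force: [-1.9, 1.4, 4.7]
grip_width: 0.0433
grasp_force: 62.6
```

Contact. Release and rise.

step_arm(targets="1 0 0 0 0 0 0;1 0 0 0 0 0 0;1 0 0 0 0 0 0;1 0 0 0 0 0 0;1 0 0 0.06 0 0 0;1 0 0 0.12 0 0 0;1 0 0 0.2 0 0 0;1 0 0 0.28 0 0 0;1 0 0 0.31 0 0 0;1 0 0 0.31 0 0 0")

```text
clock: 10.42
eef_pos: [0.6404, -0.1355, 0.2098]
tool_rot: [-0.01, 1.0, -0.001, 0.005]
ft_force: [0.3, 0.3, 0.7]
grip_width: 0.0856
grasp_force: 0.0
```

step_arm(targets="1 -0.238 0.696 0 0 0 0;1 -0.238 0.696 0 0 0 0;1 -0.238 0.696 0 0 0 0;1 -0.238 0.696 0 0 0 0;1 -0.238 0.696 0 0 0 0;1 -0.238 0.696 0 0 0 0;1 -0.238 0.696 0 0 0 0;1 -0.238 0.696 0 0 0 0;1 -0.238 0.696 0 0 0 0;1 -0.238 0.696 0 0 0 0")

```text
clock: 11.25
eef_pos: [0.5154, 0.2187, 0.2019]
tool_rot: [-0.014, 1.0, 0.001, -0.001]
ft_force: [0.2, -0.9, -0.2]
grip_width: 0.0857
grasp_force: 0.0
```

```bash
python3 - <<'E'
from h import *
a=bot.camera("side")[90:210,210:370,::-1]; b=bot.camera("top")[140:260,310:430,::-1]
cv2.imwrite("pics/m3.png",cv2.resize(np.hstack([a,b]),None,fx=2.8,fy=2.8,interpolation=cv2.INTER_CUBIC))
o=bot.get_obs(); print(o["clock"],o["eef_pos"],o["ft_force"],o["grip_width"])
print(px("side",(.637,-.135,.116)),px("top",(.637,-.135,.116)))
E
```

```text
11.35 [0.51721508 0.2143535  0.20201345] [ 0.60154419 -0.54224699 -0.33118572] 0.08552573443828844
[248.2 104. ] [377.6 161.5]
```

View pics/m3.png

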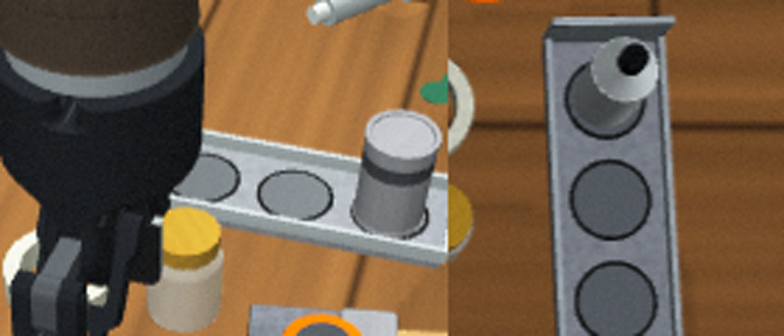

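The bottle stands upright on mark 4. Its cap at top crop (632,58) is about 3 mm from the predicted pixel. Down on the can.

step_arm(targets="1 0 0 -0.07 0 0 0;1 0 0 -0.14 0 0 0;1 0 0 -0.21 0 0 0;1 0 0 -0.26 0 0 0;1 0 0 -0.28 0 0 0;-1 0 0 -0.28 0 0 0;-1 0 0 -0.28 0 0 0;-1 0 0 -0.28 0 0 0;-1 0 0 -0.28 0 0 0;-1 0 0 -0.28 0 0 0")

```text
clock: 12.18
eef_pos: [0.5202, 0.2137, 0.0655]
tool_rot: [-0.01, 1.0, 0.001, 0.002]
ft_force: [0.2, -0.4, 2.8]
grip_width: 0.0491
grasp_force: 62.4
```

step_arm(targets="-1 0 0 0.04 0 0 0;-1 0 0 0.1 0 0 0;-1 0 0 0.16 0 0 0;-1 0 0 0.22 0 0 0;-1 0 0 0.28 0 0 0;-1 0 0 0.28 0 0 0;-1 0.01 -0.05 0.28 0 0 0;-1 0.02 -0.11 0.28 0 0 0;-1 0.03 -0.17 0.28 0 0 0;-1 0.03 -0.23 0.28 0 0 0")

```text
clock: 13.02
eef_pos: [0.5335, 0.0972, 0.2025]
tool_rot: [-0.011, 1.0, -0.0, -0.0]
ft_force: [0.9, 0.4, -3.7]
grip_width: 0.0489
grasp_force: 63.2
```

step_arm(targets="-1 0.01 -0.06 0 0 0 0;-1 0.02 -0.12 0 0 0 0;-1 0.03 -0.18 0 0 0 0;-1 0.04 -0.24 0 0 0 0;-1 0.05 -0.3 0 0 0 0;-1 0.064 -0.36 0 0 0 0;-1 0.064 -0.42 0 0 0 0;-1 0.064 -0.46 0 0 0 0;-1 0.064 -0.47 0 0 0 0;-1 0.064 -0.47 0 0 0 0")

```text
clock: 13.85
eef_pos: [0.5647, -0.1383, 0.2023]
tool_rot: [-0.009, 1.0, 0.0, -0.001]
ft_force: [-0.0, 0.7, -4.0]
grip_width: 0.0491
grasp_force: 63.4
```

step_arm(targets="-1 0 0 -0.07 0 0 0;-1 0 0 -0.14 0 0 0;-1 0 0 -0.19 0 0 0;-1 0 0 -0.24 0 0 0;-1 0 0 -0.265 0 0 0;-1 0 0 -0.28 0 0 0;-1 0 0 -0.289 0 0 0;-1 0 0 -0.293 0 0 0;-1 0 0 -0.295 0 0 0;-1 0 0 -0.295 0 0 0")

```text
clock: 14.68
eef_pos: [0.564, -0.1347, 0.0596]
tool_rot: [-0.011, 1.0, 0.001, -0.001]
ft_force: [-10.5, 3.3, 16.3]
grip_width: 0.049
grasp_force: 65.4
```

step_arm(targets="-1 0 0 0.003 0 0 0;1 0 0 0.004 0 0 0;1 0 0 0.004 0 0 0;1 0 0 0.004 0 0 0;1 0 0 0.004 0 0 0;1 0 0 0.07 0 0 0;1 0 0 0.14 0 0 0;1 0 0 0.22 0 0 0;1 0 0 0.295 0 0 0;1 0 0 0.295 0 0 0")

```text
clock: 15.52
eef_pos: [0.5699, -0.1379, 0.2123]
tool_rot: [-0.01, 1.0, -0.002, 0.008]
ft_force: [1.3, -0.4, 1.2]
grip_width: 0.0856
grasp_force: 0.0
```

step_arm(targets="1 -0.251 0.666 0 0 0 0.273;1 -0.251 0.666 0 0 0 0.273;1 -0.251 0.666 0 0 0 0.273;1 -0.251 0.666 0 0 0 0.273;1 -0.251 0.666 0 0 0 0.273;1 -0.251 0.666 0 0 0 0.273;1 -0.251 0.666 0 0 0 0.273;1 -0.251 0.666 0 0 0 0.273;1 -0.251 0.666 0 0 0 0.273;1 -0.251 0.666 0 0 0 0.273")

```text
clock: 16.35
eef_pos: [0.4383, 0.2002, 0.2031]
tool_rot: [-0.121, 0.993, 0.001, -0.0]
ft_force: [0.6, -1.0, 0.5]
grip_width: 0.0854
grasp_force: 0.0
```

```bash
python3 - <<'E'
from h import *
bot.camera("top")
a=bot.camera("side")[90:330,210:370,::-1]; b=bot.camera("top")[140:380,160:420,::-1]
cv2.imwrite("pics/m4.png",cv2.resize(np.hstack([a,b]),None,fx=1.9,fy=1.9,interpolation=cv2.INTER_CUBIC))
o=bot.get_obs(); print(o["clock"],o["eef_pos"],o["tool_rot"],o["grip_width"])
print(px("side",(.565,-.1365,.106)),px("top",(.565,-.1365,.106)))
E
```

```text
16.5 [0.4399984  0.19612468 0.20310081] [-1.17639487e-01  9.93056329e-01 -2.76120622e-04  4.13717344e-05] 0.08544783070949184
[283.4 114.5] [378.5 202.3]
```

View pics/m4.png

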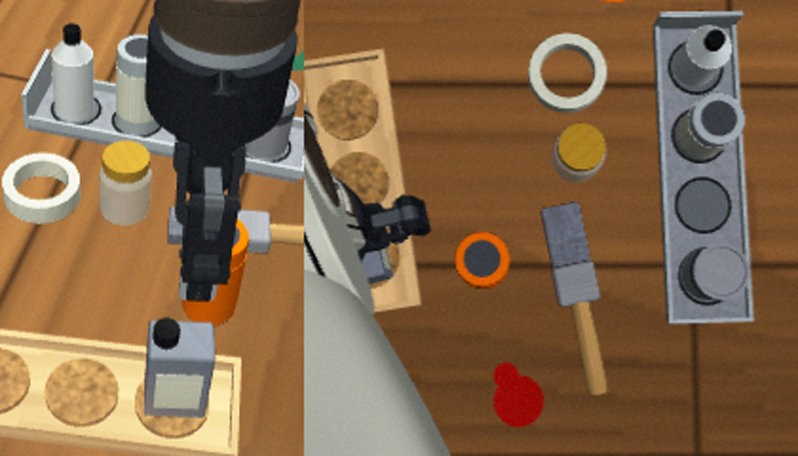

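The can stands on mark 3, with its top at (377.9,202.1) against the predicted (378.5,202.3). Bottle and tin are still upright. The gripper hangs over the flask, so down.

step_arm(targets="1 0 0 -0.07 0 0 0;1 0 0 -0.14 0 0 0;1 0 0 -0.21 0 0 0;1 0 0 -0.27 0 0 0;1 0 0 -0.29 0 0 0;-1 0 0 -0.29 0 0 0;-1 0 0 -0.29 0 0 0;-1 0 0 -0.29 0 0 0;-1 0 0 -0.29 0 0 0;-1 0 0 -0.29 0 0 0")

```text
clock: 17.33
eef_pos: [0.4415, 0.1965, 0.06]
tool_rot: [-0.117, 0.993, 0.0, 0.002]
ft_force: [0.1, -0.3, 2.4]
grip_width: 0.0354
grasp_force: 59.4
```

step_arm(targets="-1 0 0 0.04 0 0 0;-1 0 0 0.1 0 0 0;-1 0 0 0.16 0 0 0;-1 0 0 0.22 0 0 0;-1 0 0 0.29 0 0 0;-1 0 0 0.29 0 0 0;-1 0.01 -0.05 0.29 0 0 0;-1 0.02 -0.11 0.29 0 0 0;-1 0.03 -0.17 0.29 0 0 0;-1 0.03 -0.23 0.29 0 0 0")

```text
clock: 18.17
eef_pos: [0.4554, 0.0803, 0.2035]
tool_rot: [-0.118, 0.993, -0.0, 0.001]
ft_force: [1.0, -0.1, -2.4]
grip_width: 0.0352
grasp_force: 60.4
```

step_arm(targets="-1 0.01 -0.06 0 0 0 -0.05;-1 0.02 -0.12 0 0 0 -0.1;-1 0.03 -0.18 0 0 0 -0.15;-1 0.04 -0.24 0 0 0 -0.2;-1 0.05 -0.3 0 0 0 -0.25;-1 0.064 -0.36 0 0 0 -0.273;-1 0.077 -0.41 0 0 0 -0.273;-1 0.077 -0.435 0 0 0 -0.273;-1 0.077 -0.439 0 0 0 -0.273;-1 0.077 -0.439 0 0 0 -0.273")

```text
clock: 19.0
eef_pos: [0.4928, -0.1385, 0.203]
tool_rot: [-0.01, 1.0, 0.0, -0.0]
ft_force: [-0.8, 0.5, -2.2]
grip_width: 0.0352
grasp_force: 60.7
```

step_arm(targets="-1 0 0 -0.07 0 0 0;-1 0 0 -0.14 0 0 0;-1 0 0 -0.19 0 0 0;-1 0 0 -0.24 0 0 0;-1 0 0 -0.27 0 0 0;-1 0 0 -0.29 0 0 0;-1 0 0 -0.298 0 0 0;-1 0 0 -0.302 0 0 0;-1 0 0 -0.303 0 0 0;-1 0 0 -0.303 0 0 0")

```text
clock: 19.83
eef_pos: [0.4918, -0.1363, 0.0541]
tool_rot: [-0.011, 1.0, 0.001, -0.001]
ft_force: [-8.5, 3.7, 11.6]
grip_width: 0.0353
grasp_force: 61.7
```

Contact at the expected height. I'll release, rise and swing clear toward +y.

step_arm(targets="-1 0 0 0.002 0 0 0;1 0 0 0.003 0 0 0;1 0 0 0.003 0 0 0;1 0 0 0.003 0 0 0;1 0 0 0.003 0 0 0;1 0 0 0.07 0 0 0;1 0 0 0.14 0 0 0;1 0 0 0.22 0 0 0;1 0 0 0.3 0 0 0;1 0 0 0.36 0 0 0")

```text
clock: 20.67
eef_pos: [0.4942, -0.1386, 0.2353]
tool_rot: [-0.01, 1.0, -0.001, 0.002]
ft_force: [1.3, 0.5, -0.9]
grip_width: 0.0855
grasp_force: 0.0
```

step_arm(targets="1 -0.3 0.7 0 0 0 0;1 -0.3 0.7 0 0 0 0;1 -0.3 0.7 0 0 0 0;1 -0.3 0.7 0 0 0 0;1 -0.3 0.7 0 0 0 0;1 -0.3 0.7 0 0 0 0;1 -0.3 0.7 0 0 0 0;1 -0.3 0.7 0 0 0 0;1 -0.3 0.7 0 0 0 0;1 -0.3 0.7 0 0 0 0")

```text
clock: 21.5
eef_pos: [0.341, 0.2167, 0.232]
tool_rot: [-0.015, 1.0, 0.001, -0.0]
ft_force: [0.9, -0.3, 0.2]
grip_width: 0.0851
grasp_force: 0.0
```

```bash
python3 - <<'E'
from h import *
bot.camera("top");bot.camera("top")
a=bot.camera("side")[90:250,210:390,::-1]; b=bot.camera("top")[140:300,290:420,::-1]
cv2.imwrite("pics/m5.png",cv2.resize(np.hstack([a,b]),None,fx=2.5,fy=2.5,interpolation=cv2.INTER_CUBIC))
print(bot.get_obs()["clock"],px("top",(.493,-.138,.094)),px("side",(.493,-.138,.094)))
E
```

```text
21.7 [379.2 243.4] [318.8 125.9]
```

View pics/m5.png

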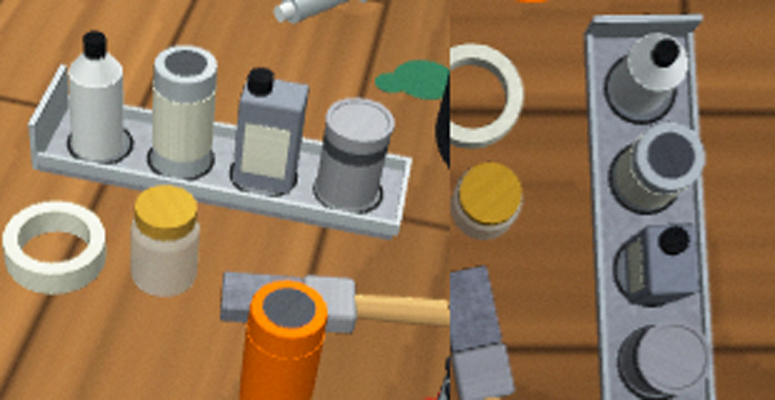

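All four stand upright on their marks. The flask's top is at about (380,244) against the predicted (379,243), and the jar hasn't moved. I'm handing in.

```bash
python3 -c "
from workcell import bot
print(bot.job_done())"
```

```text
the job is handed in; nothing more can be done
None
```

I handed the job in at about 22 s on the robot clock; no verdict came back. In the last pictures the old tin is on the front mark, with flask, can and bottle behind it in tray order, all upright and about 3 mm or less from their marks, and the jar unmoved.

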